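# Find the worn heel cushion with the sprung-pin gauge

## Robot

A 6-joint arm with a two-finger parallel gripper is mounted at the origin on the work surface. World frame = base frame: x ahead of the robot, y to its left, z up, the work surface at z = 0. Lengths are in m, angles in rad, forces in N, time in s.
With the tool pointing down it reaches from about 0.425 to 0.95 m from the base axis. Payload 3.5 kg.
Tool frame: the origin (TCP) lies midway between the tips of the shut fingers; the grasp point (between the pads) lies 19 mm behind it; z points along the fingers, y is the direction in which the jaws open and shut (so a half turn about z gives the same grasp; the last joint's range is limited). The gripper opens to 85 mm and grips with 20 to 120 N. Pads are 22 mm wide; open, the fingers measure 114 mm over their backs; the gripper's body (76 mm by 85 mm) begins 54 mm behind the grasp point. The pads swing forward as they close: fully open they stand 13 mm farther back than shut.
Start: joints at [0.986, 0.286, 1.577, -0, 1.279, -0.15], TCP at [0.284, 0.612, 0.231] pointing down, gripper open.
Joint ranges: [-2.77, 2.77], [-0.9, 2.22], [0.21, 2.48], [-1.53, 4.67], [0.24, 2.81], [-2.84, 2.84]. Speed limits (rad/s): [2.79, 2.79, 3.14, 3.14, 3.14, 3.14].

## Interface

Orientations are given as a unit quaternion [x, y, z, w].
In Python, from plant import * gives the robot as it stands.
- The arm moves only by the shell command python3 -m jog 'ROWS' [FORCE]. ROWS is a JSON object of lists of equal length, an entry for each row: "travel": the shift along the world's x, y, z in mm, a list of three; "dr": the turn, a rotation vector about the world's x, y, z in degrees, a list of three; "jaw": the closure in counts, from 0 (fully open) to 255 (shut). In form: {"travel": [[x, y, z], ...], "dr": [[wx, wy, wz], ...], "jaw": [jaw, ...]}. A call has 1 to 5 rows; each row shifts and turns the commanded pose from where the row before left it; what a row does not reach is not made up. A row lasts 1/12 s, in which the tool goes at most 41.7 mm and 7.16 degrees, less where a joint would pass 70% of its speed; a pose out of reach is approached as far as the arm can. A call is refused whole if a number of a shift passes 41.7 or a number of a turn 7.16, either way. A call with a gripper value outside its range is refused whole. The fingers move at their own pace and stop on an object; FORCE is the grip in N (left out, the last holds). Time passes only in rows, so rows that do not move let the fingers close. It gives the time, the measured TCP pose, the force and the opening at its end, in the units of the state.
- get_state(): the state, without advancing time (a new reading comes with each control period).
- read_camera(name): name is "scene" or "top" or "wrist"; returns the picture (400x640x3 uint8, red, green, blue); there is no depth.
- camera_info(name): a dict with "K" (3x3 intrinsics, pixels), "R" (3x3) and "t" (3): a world point X has camera coordinates R X + t; the wrist camera has in their place "mount" (4x4, takes a point from camera to tool coordinates, whose origin is the TCP and whose axes are the flange's). Camera axes: x right, y down, z forward; pixel columns grow to the right and rows downward; lengths in m; the calibration is good to about 2 mm. A picture is of the moment at which its call begins: read the wrist's pose just before it. camera_info takes no time and is no camera call.
- sign_off(): hands the job in, once; it reports no verdict.
The state is a dict: "time": time; "qpos": joint angles; "dq": joint speeds; "joint_efforts": joint torques, N m; "eef_pos": TCP position; "tcp_rot": TCP orientation; "contact_force": force on the tool from outside, world axes, zero at the start; "wrist_torque": the same for the moment, N m; "opening": opening from 0.0 (shut) to 1.0 (fully open).
Only numpy, scipy, OpenCV 4.12 (cv2) and the standard library are available. Lean on these libraries where they do the work, as an engineer would, in place of code of your own. Each camera call takes 0.05 s, during which the arm holds its last target. There are 200 camera calls.

## Task

One of the three heel cushions has gone soft inside: take the firmness gauge from its stand and press its pin squarely into the blue spots, until the gauge's foot sits firmly on the cushion (about 12 newtons for a moment, never above 20), to find the one the pin sinks deep into. Then park the gauge upright in its stand again, put the soft cushion into the yellow tray, and leave the two sound cushions and the other things on the desk where they are.

Things in the scene. Friction and masses are not known exactly. Their poses are not given: they have to be found in the camera images.
- gauge: firmness gauge, 0.22 kg, upright in the stand. Origin: centre of its foot's flat underside; z up. Aluminium barrel 40 mm diameter, z 0 to 34 mm (whole underside is the foot); black square neck 28 x 28 mm (sides along x, y), z 34 to 86 mm, to grip. A steel pin, 8 mm diameter, sticks 10 mm out below the foot. Red pointers on white scales on the +x and -x sides (ticks 2 mm) rise with the pin
- gauge_pin (a joint): how far the pin is pushed up into the gauge, m: 0 = out 10 mm, 0.010 = flush with the foot. Spring: 3 N to start it moving, then 0.6 N more per mm. With the foot flat on a cushion, 0.010 minus this value is how far the pin has sunk into the cushion
- stand: fixed white block 80 x 80 x 16 mm with an aluminium collar (inner diameter 50 mm, outer 60 mm, rim 30 mm above the desk) round a 16 mm hole for the pin. Origin: centre of the underside, on the desk. Parked, the gauge's foot lies on the plate inside the collar, 16 mm above the origin, the pin hanging in the hole
- tray: fixed yellow open discard tray, 150 x 150 mm, 45 mm high, walls 4 mm, floor about 4 mm. Origin: centre of the underside
- board: fixed green work board, 100 (x) x 340 (y) mm, under the cushions. Origin: centre of its TOP face, which lies 6 to 18 mm above the desk (differs each time)
- mouse: black computer mouse, 105 x 60 x 31 mm, loose, bystander. Origin: centre of the underside
- spray: white spray bottle with red head, 72 mm diameter, 178 mm high, loose, bystander. Origin: centre of the underside
- jar: small closed jar, 64 mm diameter, 75 mm high, loose, bystander. Origin: centre of the underside
- cushion_a: pale grey round heel cushion, one of three that look alike, lying on the board: 60 mm in diameter, 26 mm high, 0.15 kg, firm shell with a round blue centre spot 25 mm in diameter, level with the top. Origin: centre of the underside; z up. One of the three, a different one each time, has a worn core: its spot sinks about 7 mm under the gauge's pin, the sound ones' about 2 mm
- spot_a (a joint): depth of the dent in the blue spot of cushion_a, m: 0 = level with the top. It yields at about 1.5 N until it meets the core; the dent stays, it does not spring back
- cushion_b: pale grey round heel cushion, one of three that look alike, lying on the board: 60 mm in diameter, 26 mm high, 0.15 kg, firm shell with a round blue centre spot 25 mm in diameter, level with the top. Origin: centre of the underside; z up. One of the three, a different one each time, has a worn core: its spot sinks about 7 mm under the gauge's pin, the sound ones' about 2 mm
- spot_b (a joint): depth of the dent in the blue spot of cushion_b, m: 0 = level with the top. It yields at about 1.5 N until it meets the core; the dent stays, it does not spring back
- cushion_c: pale grey round heel cushion, one of three that look alike, lying on the board: 60 mm in diameter, 26 mm high, 0.15 kg, firm shell with a round blue centre spot 25 mm in diameter, level with the top. Origin: centre of the underside; z up. One of the three, a different one each time, has a worn core: its spot sinks about 7 mm under the gauge's pin, the sound ones' about 2 mm
- spot_c (a joint): depth of the dent in the blue spot of cushion_c, m: 0 = level with the top. It yields at about 1.5 N until it meets the core; the dent stays, it does not spring back
Not all that is in view belongs to the job. What is shaped like the cushion_a but purple is not meant.

How it is judged:
On the way, in this order (a step that is already met when the one before it is completed fails the run):
1. the gauge, upright, is pressed with over 8 N on the cushion whose spot sinks more than 5.5 mm (((value of joint spot_a above 0.0055 m and contact force between gauge and cushion_a above 8 N and angle between gauge's own z axis and vertical below 0.15 rad) or (value of joint spot_b above 0.0055 m and contact force between gauge and cushion_b above 8 N and angle between gauge's own z axis and vertical below 0.15 rad) or (value of joint spot_c above 0.0055 m and contact force between gauge and cushion_c above 8 N and angle between gauge's own z axis and vertical below 0.15 rad))), for 0.2 s.
2. the gauge is parked upright in its stand and let go (horizontal distance between gauge and stand below 0.008 m and z of gauge in the frame of stand between 0.012 and 0.02 m and angle between gauge's own z axis and vertical below 0.1 rad and linear speed of gauge below 0.02 m/s and contact force between the fingers and gauge below 0.1 N), for 0.2 s.
At the end, for the whole second after the job is handed in: The cushion dented over 5 mm lies still in the yellow tray (centre within 60 mm of the tray's centre each way, under 30 mm up); the other two are flat, within 30 mm of their start; the gauge is in its stand, within 8 mm and 0.1 rad, foot 12 to 20 mm up, released and still (all of step 2 and ((value of joint spot_a above 0.005 m and linear speed of cushion_a below 0.02 m/s and z of cushion_a in the frame of tray below 0.03 m and x of cushion_a in the frame of tray between -0.06 and 0.06 m and y of cushion_a in the frame of tray between -0.06 and 0.06 m and distance of each of cushion_b, cushion_c from where it was at the start of the episode below 0.03 m and angle between each of cushion_b, cushion_c's own z axis and vertical below 0.1 rad) or (value of joint spot_b above 0.005 m and linear speed of cushion_b below 0.02 m/s and z of cushion_b in the frame of tray below 0.03 m and x of cushion_b in the frame of tray between -0.06 and 0.06 m and y of cushion_b in the frame of tray between -0.06 and 0.06 m and distance of each of cushion_a, cushion_c from where it was at the start of the episode below 0.03 m and angle between each of cushion_a, cushion_c's own z axis and vertical below 0.1 rad) or (value of joint spot_c above 0.005 m and linear speed of cushion_c below 0.02 m/s and z of cushion_c in the frame of tray below 0.03 m and x of cushion_c in the frame of tray between -0.06 and 0.06 m and y of cushion_c in the frame of tray between -0.06 and 0.06 m and distance of each of cushion_a, cushion_b from where it was at the start of the episode below 0.03 m and angle between each of cushion_a, cushion_b's own z axis and vertical below 0.1 rad))); the robot touches nothing.
It fails at once if the gauge presses a cushion with more than 20 N (contact force between gauge and cushion_a above 20 N or contact force between gauge and cushion_b above 20 N or contact force between gauge and cushion_c above 20 N).
It fails at once if the mouse, spray bottle or jar is moved by more than 30 mm (distance of any of mouse, spray, jar from where it was at the start of the episode above 0.03 m).
It also fails if it takes over 72 s, if anything falls off the work surface, if the arm or the gripper's body presses on something with over 40 N, if the wrist force passes 120 N, or if a joint passes its speed limit or range.

## Working session

There is one attempt and no reset: what is moved stays moved. The work goes in short steps, Python scripts to look and compute and a shell command to move; the robot and the scene stay as the last step left them, time stands still between calls to the robot, and variables do not carry over. Pictures are saved under pics/ and viewed, about 8 in all and at most 12, crops included, and the job is handed in when it is done.

```bash
mkdir -p pics; ls; python3 - <<'E'
from plant import *
import cv2,numpy as np
s=get_state();print({k:np.round(v,3).tolist() for k,v in s.items()})
for n in("scene","top"):
    cv2.imwrite(f"pics/{n}0.png",cv2.cvtColor(read_camera(n),cv2.COLOR_RGB2BGR))
for n in("scene","top","wrist"):print(n,{k:np.round(v,4).tolist() for k,v in camera_info(n).items()})
E
```

```text
pics
{'time': 0.0, 'qpos': [0.986, 0.287, 1.578, 0.0, 1.279, -0.15], 'dq': [-0.0, 0.001, 0.001, -0.001, 0.001, 0.001], 'joint_efforts': [-0.001, -40.597, -29.263, -0.0, 0.006, 0.0], 'eef_pos': [0.284, 0.612, 0.23], 'tcp_rot': [0.216, 0.976, -0.001, -0.0], 'contact_force': [0.474, -0.064, 0.032], 'wrist_torque': [-0.01, 0.023, -0.018], 'opening': 0.997}
scene {'K': [[410.7223, 0.0, 326.7468], [0.0, 410.7223, 192.7331], [0.0, 0.0, 1.0]], 'R': [[-0.7539, 0.6568, -0.0129], [0.3616, 0.3985, -0.8429], [-0.5484, -0.6401, -0.538]], 't': [0.3922, -0.1327, 1.2403]}
top {'K': [[417.3421, 0.0, 315.2857], [0.0, 417.3421, 192.4526], [0.0, 0.0, 1.0]], 'R': [[0.0099, -0.9999, -0.0034], [-0.9938, -0.0095, -0.1107], [0.1107, 0.0045, -0.9938]], 't': [-0.0202, 0.4794, 0.9707]}
wrist {'K': [[348.728, 0.0, 315.3886], [0.0, 348.728, 200.0554], [0.0, 0.0, 1.0]], 'mount': [[0.0, -0.9624, -0.2718, 0.0687], [1.0, 0.0001, -0.0005, -0.0005], [0.0005, -0.2718, 0.9624, -0.1432], [0.0, 0.0, 0.0, 1.0]]}
```

View pics/top0.png

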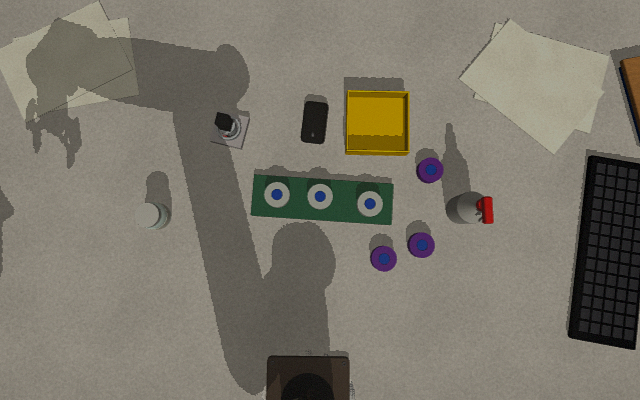

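View pics/scene0.png

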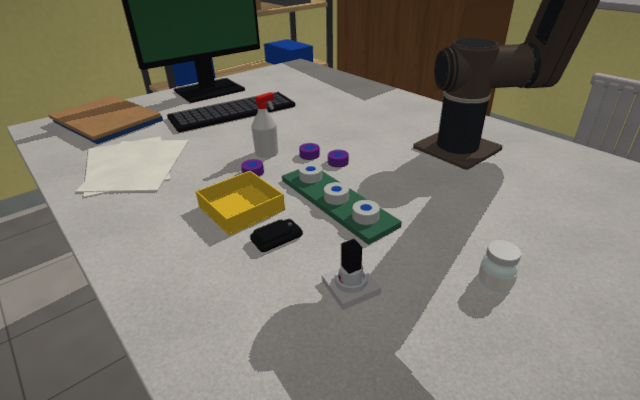

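The top view shows the white cushions with blue spots on the green board at (277,194), (320,196) and (370,203). The purple lookalikes at (430,170), (421,245) and (384,258) are not meant. The gauge is in its stand at (228,125), the tray is at (377,122), the mouse at (314,122), the jar at (153,215) and the spray at (475,208).

```bash
cat > h.py <<'E'
from plant import *
import cv2,numpy as np
from scipy.spatial.transform import Rotation as Ro
def cam(n,s=None):
    c=camera_info(n);K=np.array(c["K"])
    if n=="wrist":
        s=s or get_state();T=np.eye(4);T[:3,:3]=Ro.from_quat(s["tcp_rot"]).as_matrix();T[:3,3]=s["eef_pos"]
        M=T@np.array(c["mount"]);R=M[:3,:3].T;return K,R,-R@M[:3,3]
    return K,np.array(c["R"]),np.array(c["t"])
def ray(C,p):
    K,R,t=C;return -R.T@t,R.T@np.linalg.solve(K,[p[0],p[1],1])
def onz(C,p,z):
    o,d=ray(C,p);return o+d*(z-o[2])/d[2]
def tri(C1,p1,C2,p2):
    o1,d1=ray(C1,p1);o2,d2=ray(C2,p2)
    a=np.linalg.lstsq(np.c_[d1,-d2],o2-o1,rcond=None)[0]
    A=o1+a[0]*d1;B=o2+a[1]*d2;return (A+B)/2,np.linalg.norm(A-B)
def proj(C,X):
    K,R,t=C;v=K@(R@np.array(X)+t);return v[:2]/v[2]
def blobs(m,amin=20):
    n,l,st,c=cv2.connectedComponentsWithStats(m.astype(np.uint8))
    return [(c[i],st[i]) for i in range(1,n) if st[i,4]>=amin]
def hsv(im):return cv2.cvtColor(im,cv2.COLOR_RGB2HSV)
E
python3 - <<'E'
from h import *
I={n:cv2.cvtColor(cv2.imread(f"pics/{n}0.png"),cv2.COLOR_BGR2RGB) for n in("top","scene")}
C={n:cam(n) for n in I}
for n in I:
    h=hsv(I[n]);H,S,V=[h[...,i].astype(int) for i in range(3)]
    print(n,"blue",[(c.round(1).tolist(),s[2:].tolist()) for c,s in blobs((abs(H-110)<10)&(S>150)&(V>70),15)])
    for nm,m in(("yellow",(abs(H-24)<6)&(S>180)&(V>60)),("green",(abs(H-75)<15)&(S>100)&(V>40)),("black",V<30)):
        for c,s in blobs(m,100):
            print(nm,c.round(1),s)
            if n=="top" and s[4]>100 and nm!="black":
                l=cv2.minAreaRect(np.argwhere(m)[:,::-1].astype(np.float32));b=cv2.boxPoints(l)
                print([onz(C[n],q,0.012 if nm=="green" else 0.045).round(3).tolist() for q in b])
E
python3 - <<'E'
import cv2,numpy as np
im=cv2.imread("pics/top0.png");sc=cv2.imread("pics/scene0.png")
a=cv2.resize(im[85:165,185:265],(400,400),interpolation=2);b=cv2.resize(sc[225:315,310:400],(400,400),interpolation=2)
cv2.imwrite("pics/crop1.png",np.hstack([a,b]))
E
```

```text
top blue [([430.6, 169.3], [10, 10, 84]), ([276.5, 193.9], [10, 11, 85]), ([319.6, 195.9], [10, 11, 83]), ([369.5, 203.2], [10, 11, 84]), ([421.5, 244.5], [10, 10, 88]), ([383.6, 258.4], [10, 10, 85])]
yellow [376.5 122.7] [ 345   90   64   66 3996]
[[0.569, -0.085, 0.045], [0.728, -0.087, 0.045], [0.726, -0.239, 0.045], [0.568, -0.234, 0.045]]
green [321.5 201.9] [ 251  175  142   50 3500]
[[0.425, 0.14, 0.012], [0.524, 0.136, 0.012], [0.504, -0.203, 0.012], [0.406, -0.196, 0.012]]
black [314.2 119.7] [301 101  27  43 536]
black [223.3 121.4] [215 113  18  18 212]
black [604.1 256. ] [ 568  156   72  194 5971]
black [307.2 388. ] [ 281  373   53   27 1108]
scene blue [([287.1, 51.2], [48, 24, 884]), ([184.6, 73.3], [24, 25, 457]), ([308.8, 147.0], [8, 3, 22]), ([337.8, 154.0], [9, 3, 24]), ([251.7, 164.0], [8, 5, 28]), ([310.2, 168.5], [9, 4, 28]), ([336.0, 188.5], [9, 4, 32]), ([365.5, 207.0], [10, 5, 44])]
yellow [240.2 201.7] [ 197  171   88   64 3399]
green [191.1  26.1] [ 128    0  129   62 6410]
green [343.  208.5] [ 283  171  118   73 2123]
black [195.7  66.3] [ 122    0  138  103 2351]
black [548.7  19.9] [535   0  31  45 655]
black [561.9  50.8] [531   0  58  88 183]
black [534.5  64.9] [524  42  17  46 288]
black [445.   70.4] [435  48  23  44 619]
black [282.2 105. ] [268  93  27  19 144]
black [461.  126.6] [ 437   97   51   57 2097]
black [209.1 120.4] [168 109  89  23 567]
black [274.8 234.8] [251 220  51  32 978]
black [351.2 255.8] [342 240  20  33 545]
```

View pics/crop1.png

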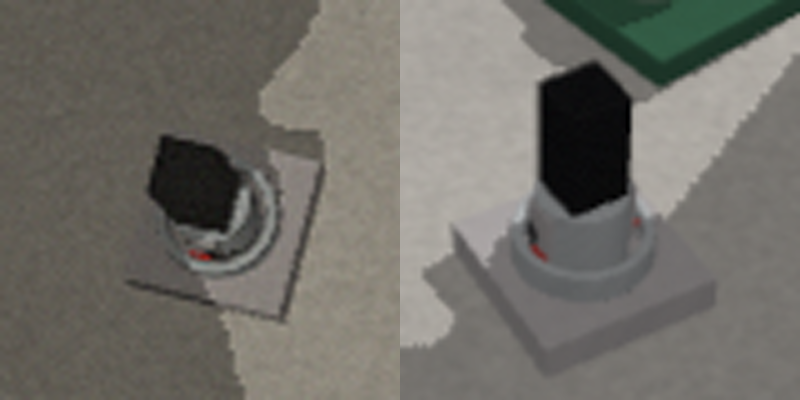

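The crop shows the neck and stand plate turned together by about -14° of yaw. The red pointers sit on the barrel's ±x sides, so gripping along the gauge's y keeps them free. Next I triangulate the spots and the neck.

```bash
python3 - <<'E'
from h import *
T,S=cam("top"),cam("scene")
for a,b in(((276.5,193.9),(365.5,207)),((319.6,195.9),(336,188.5)),((369.5,203.2),(310.2,168.5))):
    X,e=tri(T,a,S,b);print(X.round(4),round(e,4),onz(T,a,.038).round(4),onz(S,b,.038).round(4))
q=[onz(T,(185+u/5,85+v/5),.016) for u,v in((322,162),(283,318),(127,282))]
print("stand",np.round(q,3).tolist(),((q[0]+q[2])/2).round(4))
# neck top centre in top and scene crops
a=(185+187/5,85+170/5);b=(310+585/400*90-90,225+82/400*90)
print("neck top",onz(T,a,.102).round(4),onz(S,b,.102).round(4),tri(T,a,S,b))
s=get_state();print(np.round(proj(cam("wrist"),[.6,.22,.1]),0))
E
```

```text
[0.4728 0.0759 0.044 ] 0.0014 [0.474 0.076 0.038] [0.466  0.0705 0.038 ]
[ 0.4691 -0.0253  0.0439] 0.0013 [ 0.4702 -0.0258  0.038 ] [ 0.4624 -0.0318  0.038 ]
[ 0.453  -0.1423  0.044 ] 0.0013 [ 0.454  -0.1435  0.038 ] [ 0.4461 -0.1501  0.038 ]
stand [[0.665, 0.149, 0.016], [0.587, 0.166, 0.016], [0.604, 0.243, 0.016]] [0.6348 0.1958 0.016 ]
neck top [0.6357 0.1951 0.102 ] [0.632  0.1961 0.102 ] (array([0.63420879, 0.19598814, 0.10329422]), np.float64(0.0032472667494748606))
[125. 567.]
```

```bash
python3 -m jog '{"travel":[[25,-30,0],[25,-30,0],[25,-30,0],[25,-30,0],[25,-30,0]],"dr":[[0,0,2.5],[0,0,2.5],[0,0,2.5],[0,0,2.5],[0,0,2.4]],"jaw":[0,0,0,0,0]}'
python3 -m jog '{"travel":[[25,-30,0],[25,-30,0],[25,-30,0],[25,-30,0],[25,-30,0]],"dr":[[0,0,0],[0,0,0],[0,0,0],[0,0,0],[0,0,0]],"jaw":[0,0,0,0,0]}'
python3 -m jog '{"travel":[[25,-30,0],[25,-30,0],[25,-30,0],[20,-20,0],[0,0,0]],"dr":[[0,0,0],[0,0,0],[0,0,0],[0,0,0],[0,0,0]],"jaw":[0,0,0,0,0]}'
python3 - <<'E'
from h import *
s=get_state();im=read_camera("wrist");C=cam("wrist",s)
cv2.imwrite("pics/w1.png",cv2.cvtColor(im,cv2.COLOR_RGB2BGR))
R=Ro.from_quat(s["tcp_rot"]).as_matrix();print(s["eef_pos"],R[:,1],np.degrees(np.arctan2(R[1,1],R[0,1])),s["contact_force"])
for X in([.635,.1955,.102],[.635,.1955,.016]):print(proj(C,X))
E
```

```text
time: 0.52
eef_pos: [0.4097, 0.4606, 0.2307]
tcp_rot: [0.108, 0.994, -0.0, -0.0]
contact_force: [0.4, 1.1, -0.1]
opening: 0.999
time: 0.93
eef_pos: [0.5349, 0.3104, 0.2308]
tcp_rot: [0.109, 0.994, -0.0, -0.0]
contact_force: [0.5, 1.3, -0.7]
opening: 1.002
time: 1.35
eef_pos: [0.6322, 0.1974, 0.2304]
tcp_rot: [0.112, 0.994, -0.001, 0.0]
contact_force: [-0.2, -0.1, 0.6]
opening: 0.997
[0.63224569 0.19743807 0.23044864] [ 0.22201524  0.97504182 -0.00163776] 77.17255738584359 [-0.24878553 -0.07628311  0.56886606]
[314.93268263 194.27640069]
[315.20281842 173.11369214]
```

View pics/w1.png

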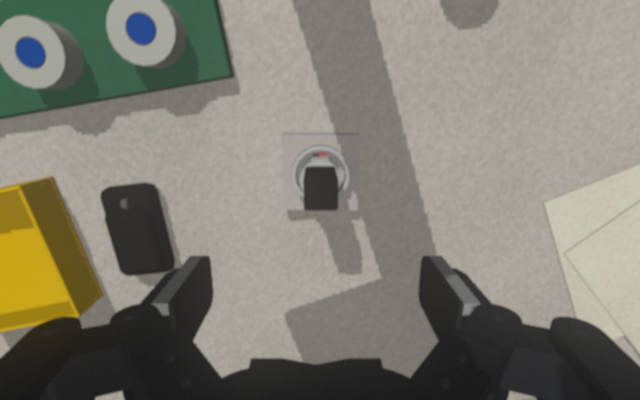

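The neck's top centre is near (321,194) against a predicted 315, so the gauge lies about 4.5 mm further along tool y. It is square to the jaws, so I correct and descend.

```bash
python3 -m jog '{"travel":[[4,3,-30],[0,0,-38],[0,0,-38],[0,0,-38],[0,0,-26]],"dr":[[0,0,0.2],[0,0,0],[0,0,0],[0,0,0],[0,0,0]],"jaw":[0,0,0,0,0]}' 40
python3 -m jog '{"travel":[[0,0,0],[0,0,0],[0,0,0],[0,0,0],[0,0,0]],"dr":[[0,0,0],[0,0,0],[0,0,0],[0,0,0],[0,0,0]],"jaw":[255,255,255,255,255]}' 40
python3 -m jog '{"travel":[[0,0,0],[0,0,0],[0,0,0],[0,0,0],[0,0,0]],"dr":[[0,0,0],[0,0,0],[0,0,0],[0,0,0],[0,0,0]],"jaw":[255,255,255,255,255]}' 40
python3 -m jog '{"travel":[[0,0,6],[0,0,15],[0,0,20],[0,0,20],[0,0,0]],"dr":[[0,0,0],[0,0,0],[0,0,0],[0,0,0],[0,0,0]],"jaw":[255,255,255,255,255]}' 40
python3 - <<'E'
from h import *
s=get_state();im=read_camera("wrist")
cv2.imwrite("pics/w2.png",cv2.cvtColor(im,cv2.COLOR_RGB2BGR))
print(s["eef_pos"],s["contact_force"],s["wrist_torque"],s["opening"])
E
```

```text
time: 1.82
eef_pos: [0.6299, 0.206, 0.0568]
tcp_rot: [0.107, 0.994, -0.001, -0.003]
contact_force: [0.6, -0.6, -0.2]
opening: 1.002
time: 2.23
eef_pos: [0.6352, 0.2055, 0.0647]
tcp_rot: [0.107, 0.994, 0.0, 0.003]
contact_force: [0.7, 0.4, 5.6]
opening: 0.322
time: 2.65
eef_pos: [0.6353, 0.2055, 0.0648]
tcp_rot: [0.107, 0.994, 0.001, 0.002]
contact_force: [-0.1, -0.4, 7.4]
opening: 0.323
time: 3.07
eef_pos: [0.6361, 0.2058, 0.1282]
tcp_rot: [0.107, 0.994, 0.001, 0.004]
contact_force: [0.5, 0.4, -0.7]
opening: 0.322
[0.63612752 0.20583891 0.12823578] [ 0.5422445   0.40255124 -0.70247827] [ 0.03104362 -0.09609957 -0.01207251] 0.3216606264315617
```

View pics/w2.png

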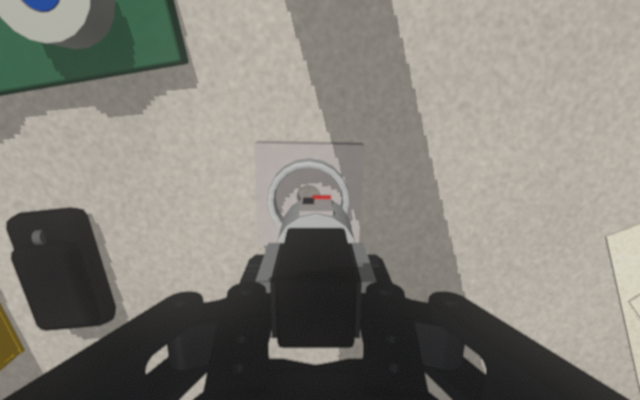

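The gauge is held upright, and the empty stand shows its plate's upper edge at (256..363,142). I work out the stand position in tool terms, then move to a spot where the wrist camera sees all three cushions.

```bash
python3 - <<'E'
from h import *
s=get_state();C=cam("wrist",s);R=Ro.from_quat(s["tcp_rot"]).as_matrix()
e=onz(C,(309.5,143),.016);print("edge",e,"stand",e-R[:,0]*.040)
print("collar rim", onz(C,(308.5,199),.030), "tcp",s["eef_pos"])
E
python3 -m jog '{"travel":[[-14,-33,5],[-14,-34,5],[-14,-34,0],[-14,-34,0],[-14,-34,0]],"dr":[[0,0,0],[0,0,0],[0,0,0],[0,0,0],[0,0,0]],"jaw":[255,255,255,255,255]}' 40
python3 -m jog '{"travel":[[-14,-34,0],[-12,-33,0],[0,0,0],[0,0,0],[0,0,0]],"dr":[[0,0,0],[0,0,0],[0,0,0],[0,0,0],[0,0,0]],"jaw":[255,255,255,255,255]}' 40
cat > look.py <<'E'
from h import *
import sys
s=get_state();im=read_camera("wrist");C=cam("wrist",s)
cv2.imwrite(f"pics/{sys.argv[1]}.png",cv2.cvtColor(im,cv2.COLOR_RGB2BGR))
print(np.round(s["eef_pos"],4),np.round(s["contact_force"],2),np.round(s["tcp_rot"],4),round(s["opening"],3))
h=hsv(im);H,S,V=[h[...,i].astype(int) for i in range(3)]
for c,st in blobs((abs(H-112)<10)&(S>150)&(V>70),100):
    print("spot",c.round(1),st,onz(C,c,.044).round(4))
E
python3 look.py w3
```

```text
edge [0.59562506 0.20951505 0.016     ] stand [0.63470379 0.20098299 0.01623957]
collar rim [0.6325598  0.20074141 0.03      ] tcp [0.63521467 0.2056268  0.12597534]
time: 3.53
eef_pos: [0.5613, 0.0351, 0.1308]
tcp_rot: [0.107, 0.994, 0.0, -0.001]
contact_force: [1.6, -1.5, -1.4]
opening: 0.321
time: 3.95
eef_pos: [0.5366, -0.0306, 0.1313]
tcp_rot: [0.108, 0.994, 0.0, -0.001]
contact_force: [-0.3, 1.0, -2.4]
opening: 0.323
[ 0.5366 -0.0306  0.1313] [-0.33  1.03 -2.38] [ 1.077e-01  9.942e-01  4.000e-04 -8.000e-04] 0.323
spot [461.8  73.9] [ 443   54   39   41 1222] [0.4724 0.0763 0.044 ]
spot [302.6 104.4] [ 285   86   37   38 1100] [ 0.469  -0.0248  0.044 ]
spot [121.2 119. ] [ 103  101   37   37 1083] [ 0.4528 -0.1411  0.044 ]
spot [  2.8 271.1] [  0 260   8  22 132] [ 0.5364 -0.2643  0.044 ]
```

View pics/w3.png

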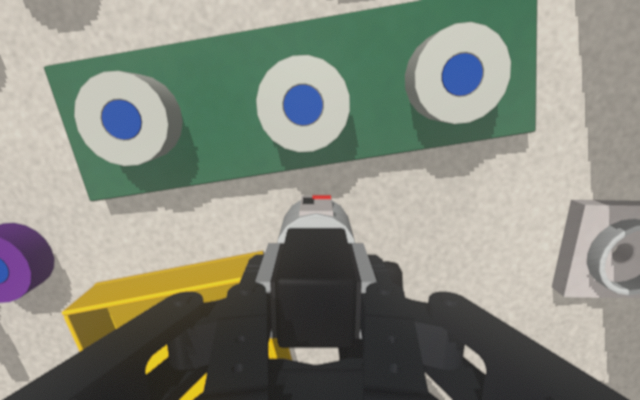

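The wrist spots, at (462,74), (303,104) and (121,119), agree with the two-view positions within 1 mm, and the cushion tops are at z = 0.044. I press the middle one first.

```bash
python3 -m jog '{"travel":[[-34,3,0],[-34,3,0],[0,0,-10],[0,0,-10],[0,0,0]],"dr":[[0,0,0],[0,0,0],[0,0,0],[0,0,0],[0,0,0]],"jaw":[255,255,255,255,255]}' 40
python3 -m jog '{"travel":[[0,0,-3],[0,0,-3],[0,0,-3],[0,0,-2],[0,0,0]],"dr":[[0,0,0],[0,0,0],[0,0,0],[0,0,0],[0,0,0]],"jaw":[255,255,255,255,255]}' 40
python3 look.py w4
```

```text
time: 4.42
eef_pos: [0.4684, -0.0236, 0.1103]
tcp_rot: [0.106, 0.994, 0.0, -0.001]
contact_force: [-0.1, 0.1, -2.5]
opening: 0.321
time: 4.83
eef_pos: [0.4696, -0.0249, 0.101]
tcp_rot: [0.107, 0.994, 0.0, -0.0]
contact_force: [-0.1, 0.3, -1.8]
opening: 0.322
[ 0.4696 -0.0249  0.101 ] [-0.1   0.27 -1.81] [ 1.072e-01  9.942e-01  0.000e+00 -2.000e-04] 0.322
spot [10.2 30.2] [  0   5  25  48 937] [ 0.3328 -0.1596  0.044 ]
spot [484.2 188.6] [ 464  170   41   38 1214] [0.4717 0.0761 0.044 ]
spot [125.  231.7] [ 106  214   39   36 1090] [ 0.4522 -0.141   0.044 ]
```

```bash
for i in 1 2 3; do python3 -m jog '{"travel":[[0,0,-1],[0,0,-1],[0,0,0]],"dr":[[0,0,0],[0,0,0],[0,0,0]],"jaw":[255,255,255]}' 40 | grep -E 'eef|force'; done
```

```text
eef_pos: [0.4696, -0.0249, 0.0996]
contact_force: [0.4, -0.6, -2.0]
eef_pos: [0.4696, -0.0249, 0.0977]
contact_force: [-0.1, -0.3, 1.8]
eef_pos: [0.4697, -0.0249, 0.0956]
contact_force: [-0.7, 0.7, 2.5]
```

```bash
for i in 1 2 ; do python3 -m jog '{"travel":[[0,0,-1],[0,0,0]],"dr":[[0,0,0],[0,0,0]],"jaw":[255,255]}' 40 | grep -E 'eef|force'; done
```

```text
eef_pos: [0.4696, -0.0249, 0.0946]
contact_force: [-0.9, -0.0, 3.3]
eef_pos: [0.4696, -0.0249, 0.0935]
contact_force: [-1.0, -0.2, 3.5]
```

```bash
for i in 1 2 3; do python3 -m jog '{"travel":[[0,0,-0.6],[0,0,0]],"dr":[[0,0,0],[0,0,0]],"jaw":[255,255]}' 40 | grep -E 'eef|force'; done
```

```text
eef_pos: [0.4696, -0.0249, 0.093]
contact_force: [0.7, -1.0, 5.2]
eef_pos: [0.4696, -0.0249, 0.0923]
contact_force: [0.9, 0.3, 4.8]
eef_pos: [0.4696, -0.0249, 0.0917]
contact_force: [-0.8, 0.3, 5.5]
```

```bash
for i in 1 2 3; do python3 -m jog '{"travel":[[0,0,-0.5],[0,0,0]],"dr":[[0,0,0],[0,0,0]],"jaw":[255,255]}' 40 | grep -E 'eef|force'; done; python3 look.py w5
```

```text
eef_pos: [0.4696, -0.0249, 0.0913]
contact_force: [-0.6, 0.3, 4.9]
eef_pos: [0.4696, -0.0249, 0.091]
contact_force: [-0.5, 0.4, 6.1]
eef_pos: [0.4697, -0.0249, 0.0909]
contact_force: [-0.9, 0.7, 8.3]
[ 0.4697 -0.0249  0.0909] [-0.86  0.73  8.26] [ 1.072e-01  9.942e-01 -1.000e-04  2.000e-04] 0.326
spot [ 3.6 28.9] [  0   9  10  39 282] [ 0.3352 -0.1551  0.044 ]
spot [492.5 192.6] [ 472  173   43   40 1339] [0.4717 0.0761 0.044 ]
spot [116.1 237.6] [  96  219   41   38 1195] [ 0.4522 -0.141   0.044 ]
```

The foot contact is at TCP z ≈ 0.091. There was already about 7 N of spring force before it, so the pin sank only about 2 mm and the middle cushion is sound. Next is the left one.

```bash
python3 -m jog '{"travel":[[0,0,15],[0,0,15],[1,33,0],[1,34,0],[0,34,0]],"dr":[[0,0,0],[0,0,0],[0,0,0],[0,0,0],[0,0,0]],"jaw":[255,255,255,255,255]}' 40
python3 -m jog '{"travel":[[0,0,0],[0,0,-10],[0,0,-7],[0,0,0]],"dr":[[0,0,0],[0,0,0],[0,0,0],[0,0,0]],"jaw":[255,255,255,255]}' 40
for i in 1 2 3; do python3 -m jog '{"travel":[[0,0,-1],[0,0,-1],[0,0,0]],"dr":[[0,0,0],[0,0,0],[0,0,0]],"jaw":[255,255,255]}' 40 | grep -E 'eef|force'; done
```

```text
time: 7.43
eef_pos: [0.47, 0.077, 0.1186]
tcp_rot: [0.108, 0.994, 0.0, -0.001]
contact_force: [0.5, -0.8, -2.5]
opening: 0.323
time: 7.77
eef_pos: [0.4692, 0.0756, 0.0999]
tcp_rot: [0.108, 0.994, -0.0, -0.003]
contact_force: [-0.1, -0.1, -2.5]
opening: 0.32
eef_pos: [0.4712, 0.0754, 0.1007]
contact_force: [-0.2, 0.1, -2.2]
eef_pos: [0.4715, 0.076, 0.0992]
contact_force: [0.0, 0.4, -2.1]
eef_pos: [0.4716, 0.0761, 0.0975]
contact_force: [-1.0, -0.7, 2.1]
```

The force is 4.3 N at 0.0975, well above foot contact, so the core was met after about 2 mm and the left cushion is sound too. That should leave the right one as the soft one.

```bash
python3 -m jog '{"travel":[[0,0,15],[0,0,12],[-3,-36,0],[-3,-37,0],[-3,-36,0]],"dr":[[0,0,0],[0,0,0],[0,0,0],[0,0,0],[0,0,0]],"jaw":[255,255,255,255,255]}' 40
python3 -m jog '{"travel":[[-3,-36,0],[-4,-36,0],[-3,-36,0],[0,0,-10],[0,0,-10]],"dr":[[0,0,0],[0,0,0],[0,0,0],[0,0,0],[0,0,0]],"jaw":[255,255,255,255,255]}' 40
for i in 1 2 3 4; do python3 -m jog '{"travel":[[0,0,-1],[0,0,-1],[0,0,0]],"dr":[[0,0,0],[0,0,0],[0,0,0]],"jaw":[255,255,255]}' 40 | grep -E 'eef|force'; done
```

```text
time: 8.93
eef_pos: [0.4622, -0.0333, 0.1242]
tcp_rot: [0.106, 0.994, 0.0, 0.001]
contact_force: [0.3, 0.7, -2.0]
opening: 0.323
time: 9.35
eef_pos: [0.4527, -0.1426, 0.1042]
tcp_rot: [0.109, 0.994, -0.0, 0.001]
contact_force: [0.3, 0.2, -1.9]
opening: 0.325
eef_pos: [0.452, -0.1393, 0.1013]
contact_force: [0.2, 0.0, -2.2]
eef_pos: [0.4526, -0.1402, 0.1002]
contact_force: [0.0, 0.4, -2.1]
eef_pos: [0.4525, -0.1407, 0.0982]
contact_force: [-0.6, 0.7, -2.2]
eef_pos: [0.4524, -0.1409, 0.096]
contact_force: [0.9, -0.1, -0.8]
```

Only about 1.4 N at 0.096, so the spot is yielding and this one is soft. I keep pressing to foot contact.

```bash
for i in 1 2 3 4 5 ; do python3 -m jog '{"travel":[[0,0,-1],[0,0,0]],"dr":[[0,0,0],[0,0,0]],"jaw":[255,255]}' 40 | grep -E 'eef|force'; done
```

```text
eef_pos: [0.4524, -0.141, 0.0949]
contact_force: [-0.5, 0.9, -1.3]
eef_pos: [0.4523, -0.141, 0.0939]
contact_force: [0.8, 1.0, -1.7]
eef_pos: [0.4524, -0.141, 0.0932]
contact_force: [-0.1, 0.2, 1.8]
eef_pos: [0.4524, -0.1409, 0.0922]
contact_force: [-0.8, 0.2, 2.1]
eef_pos: [0.4524, -0.1409, 0.0912]
contact_force: [0.1, 0.1, 3.3]
```

```bash
for i in 1 2 3; do python3 -m jog '{"travel":[[0,0,-0.6],[0,0,0]],"dr":[[0,0,0],[0,0,0]],"jaw":[255,255]}' 40 | grep -E 'eef|force'; done
```

```text
eef_pos: [0.4524, -0.141, 0.091]
contact_force: [-1.5, 0.3, 5.6]
eef_pos: [0.4525, -0.141, 0.091]
contact_force: [-3.1, 2.2, 7.5]
eef_pos: [0.4526, -0.141, 0.091]
contact_force: [-5.1, 2.8, 12.3]
```

```bash
python3 -m jog '{"travel":[[0,0,0],[0,0,0],[0,0,0],[0,0,0]],"dr":[[0,0,0],[0,0,0],[0,0,0],[0,0,0]],"jaw":[255,255,255,255]}' 40
python3 -m jog '{"travel":[[0,0,5],[0,0,15],[0,0,25],[0,0,0]],"dr":[[0,0,0],[0,0,0],[0,0,0],[0,0,0]],"jaw":[255,255,255,255]}' 40
python3 look.py w6
```

```text
time: 12.02
eef_pos: [0.4526, -0.141, 0.0909]
tcp_rot: [0.107, 0.994, -0.0, -0.0]
contact_force: [-4.2, 1.7, 11.9]
opening: 0.321
time: 12.35
eef_pos: [0.4545, -0.142, 0.1376]
tcp_rot: [0.107, 0.994, -0.001, 0.003]
contact_force: [1.6, 0.1, -0.4]
opening: 0.321
[ 0.4545 -0.142   0.1376] [ 1.56  0.14 -0.38] [ 0.1072  0.9942 -0.0014  0.0034] 0.321
spot [223.3  21. ] [ 205    1   38   41 1202] [ 0.3291 -0.1734  0.044 ]
spot [114.  101.1] [ 97  84  35  35 970] [ 0.3593 -0.2567  0.044 ]
spot [628.6 161.4] [616 144  24  33 648] [0.4715 0.0721 0.044 ]
spot [482.7 186.1] [467 171  33  31 806] [ 0.4679 -0.0265  0.044 ]
```

View pics/w6.png

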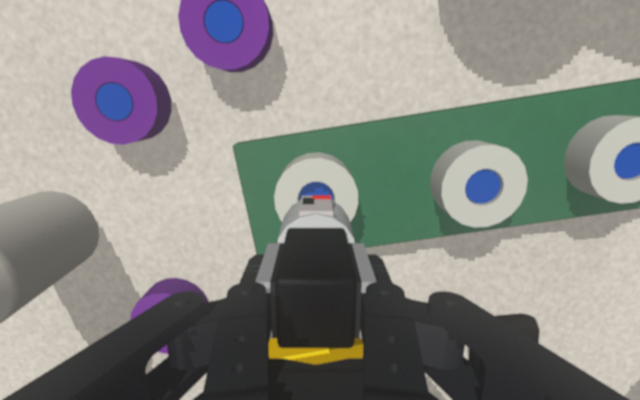

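The dent is visible on the right cushion, in shadow at (316,190), after about 14 N was held. I now work out the gauge's offset in the grip and go back over the stand.

```bash
python3 -m jog '{"travel":[[18,34,0],[18,34,0],[18,34,0],[18,34,0],[18,34,0]],"dr":[[0,0,0],[0,0,0],[0,0,0],[0,0,0],[0,0,0]],"jaw":[255,255,255,255,255]}' 40
python3 -m jog '{"travel":[[18,34,0],[18,34,0],[18,34,0],[18,34,0],[18,34,0]],"dr":[[0,0,0],[0,0,0],[0,0,0],[0,0,0],[0,0,0]],"jaw":[255,255,255,255,255]}' 40
python3 -m jog '{"travel":[[0,0,0],[0,0,0]],"dr":[[0,0,0],[0,0,0]],"jaw":[255,255]}' 40
python3 look.py w7
python3 - <<'E'
from h import *
c=camera_info("wrist");M=np.linalg.inv(np.array(c["mount"]));C=(np.array(c["K"]),M[:3,:3],M[:3,3])
for o in(-.003,0,.003):print(o,[proj(C,[sx*.014+o,y,z]).round(0).tolist() for sx,y,z in((1,.014,-.0372),(-1,.014,-.0372),(1,.014,.0148))])
E
python3 - <<'E'
import cv2
im=cv2.imread("pics/w7.png")[130:370,220:420];cv2.imwrite("pics/w7c.png",cv2.resize(im,(600,600*240//200)[:2] if 0 else (500,600),interpolation=2))
E
```

```text
time: 12.82
eef_pos: [0.5416, 0.031, 0.1317]
tcp_rot: [0.107, 0.994, -0.0, -0.001]
contact_force: [0.6, -1.0, -1.8]
opening: 0.324
time: 13.23
eef_pos: [0.6316, 0.2009, 0.1309]
tcp_rot: [0.107, 0.994, -0.001, -0.002]
contact_force: [0.3, -1.0, -1.7]
opening: 0.32
time: 13.4
eef_pos: [0.6314, 0.2009, 0.1308]
tcp_rot: [0.106, 0.994, -0.001, -0.002]
contact_force: [-0.2, -0.5, -2.5]
opening: 0.325
[0.6314 0.2009 0.1308] [-0.16 -0.54 -2.52] [ 1.057e-01  9.944e-01 -6.000e-04 -1.900e-03] 0.325
spot [58.9  7.8] [ 39   0  38  20 572] [0.479  0.0767 0.044 ]
-0.003 [[359.0, 280.0], [356.0, 350.0], [346.0, 227.0]]
0 [[359.0, 272.0], [356.0, 343.0], [346.0, 221.0]]
0.003 [[359.0, 263.0], [357.0, 336.0], [346.0, 215.0]]
```

View pics/w7c.png

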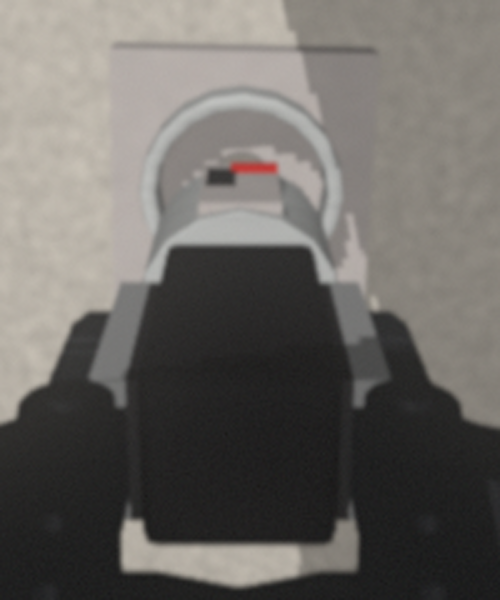

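By the neck edges (rows 228, 279 and 347) the gauge sits 3 mm outward in the grip. That puts it within about 2 mm of the stand's centre, so I lower with a small y correction.

```bash
python3 -m jog '{"travel":[[0.5,1.2,-15],[0,0,-15],[0,0,-12],[0,0,-8],[0,0,0]],"dr":[[0,0,0],[0,0,0],[0,0,0],[0,0,0],[0,0,0]],"jaw":[255,255,255,255,255]}' 40
python3 -m jog '{"travel":[[0,0,-5],[0,0,-5],[0,0,-3],[0,0,0]],"dr":[[0,0,0],[0,0,0],[0,0,0],[0,0,0]],"jaw":[255,255,255,255]}' 40
```

```text
time: 13.87
eef_pos: [0.6302, 0.1992, 0.08]
tcp_rot: [0.108, 0.994, -0.001, -0.003]
contact_force: [-0.3, -0.8, -3.6]
opening: 0.326
time: 14.2
eef_pos: [0.6325, 0.2003, 0.0707]
tcp_rot: [0.107, 0.994, -0.0, -0.0]
contact_force: [-0.4, 0.4, -1.5]
opening: 0.318
```

```bash
for i in 1 2 3; do python3 -m jog '{"travel":[[0,0,-1],[0,0,-1],[0,0,0]],"dr":[[0,0,0],[0,0,0],[0,0,0]],"jaw":[255,255,255]}' 40 | grep -E 'eef|force'; done
```

```text
eef_pos: [0.633, 0.2005, 0.0695]
contact_force: [-0.1, -0.9, -2.0]
eef_pos: [0.6327, 0.2004, 0.0671]
contact_force: [0.6, 0.0, -1.5]
eef_pos: [0.6326, 0.2004, 0.0649]
contact_force: [0.5, -0.5, -1.4]
```

```bash
for i in 1 2 3; do python3 -m jog '{"travel":[[0,0,-0.8],[0,0,0]],"dr":[[0,0,0],[0,0,0]],"jaw":[255,255]}' 40 | grep -E 'eef|force'; done
```

```text
eef_pos: [0.6328, 0.2004, 0.0649]
contact_force: [-1.1, 0.2, 0.7]
eef_pos: [0.6329, 0.2004, 0.0648]
contact_force: [-4.3, -0.4, 5.4]
eef_pos: [0.633, 0.2004, 0.0649]
contact_force: [-5.2, -1.8, 8.0]
```

The gauge is seated at 0.0648, the same height as before. I release it and lift.

```bash
python3 -m jog '{"travel":[[0,0,1],[0,0,0],[0,0,0],[0,0,0],[0,0,0]],"dr":[[0,0,0],[0,0,0],[0,0,0],[0,0,0],[0,0,0]],"jaw":[200,60,0,0,0]}' 40
python3 -m jog '{"travel":[[0,0,10],[0,0,30],[0,0,35],[0,0,35],[0,0,30]],"dr":[[0,0,0],[0,0,0],[0,0,0],[0,0,0],[0,0,0]],"jaw":[0,0,0,0,0]}' 40
python3 look.py w8
python3 - <<'E'
import cv2
im=cv2.imread("pics/w8.png")[110:260,220:420];cv2.imwrite("pics/w8c.png",cv2.resize(im,(600,450),interpolation=2))
E
```

```text
time: 15.87
eef_pos: [0.6329, 0.2004, 0.0635]
tcp_rot: [0.107, 0.994, 0.0, 0.0]
contact_force: [-0.2, 1.0, -0.2]
opening: 0.874
time: 16.28
eef_pos: [0.6333, 0.2005, 0.2072]
tcp_rot: [0.107, 0.994, 0.0, 0.001]
contact_force: [0.5, -0.2, 1.0]
opening: 0.998
[0.6333 0.2005 0.2072] [ 0.47 -0.21  1.03] [1.072e-01 9.942e-01 3.000e-04 1.300e-03] 0.998
spot [119.9  19.6] [107   5  26  31 637] [0.4719 0.076  0.044 ]
spot [ 3.7 46.2] [  0  31  10  29 226] [ 0.4702 -0.0231  0.044 ]
```

View pics/w8c.png

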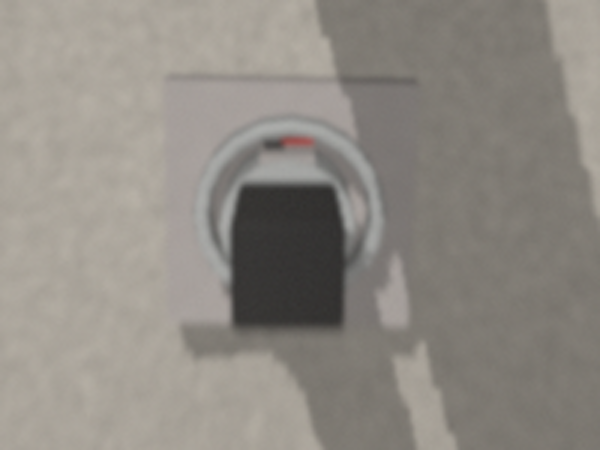

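The gauge stands upright inside its collar and is released. Now for the soft cushion, at (0.4525, -0.141).

```bash
python3 -m jog '{"travel":[[-18,-34,0],[-18,-34,0],[-18,-34,0],[-18,-34,0],[-18,-34,0]],"dr":[[0,0,0],[0,0,0],[0,0,0],[0,0,0],[0,0,0]],"jaw":[0,0,0,0,0]}' 40
python3 -m jog '{"travel":[[-18,-34,0],[-18,-34,0],[-18,-34,0],[-18,-34,0],[-18,-35,0]],"dr":[[0,0,0],[0,0,0],[0,0,0],[0,0,0],[0,0,0]],"jaw":[0,0,0,0,0]}' 40
python3 -m jog '{"travel":[[0,0,-35],[0,0,-35],[0,0,-35],[0,0,-20],[0,0,0]],"dr":[[0,0,0],[0,0,0],[0,0,0],[0,0,0],[0,0,0]],"jaw":[0,0,0,0,0]}' 40
python3 look.py w9
```

```text
time: 16.75
eef_pos: [0.5419, 0.0292, 0.2044]
tcp_rot: [0.107, 0.994, -0.0, 0.001]
contact_force: [1.0, -0.3, 0.0]
opening: 0.999
time: 17.17
eef_pos: [0.4518, -0.1419, 0.2045]
tcp_rot: [0.107, 0.994, -0.0, 0.001]
contact_force: [0.8, 1.0, 0.6]
opening: 0.997
time: 17.58
eef_pos: [0.4492, -0.1389, 0.0743]
tcp_rot: [0.108, 0.994, 0.002, -0.004]
contact_force: [-0.3, 1.5, 0.6]
opening: 1.0
[ 0.4492 -0.1389  0.0743] [-0.31  1.51  0.56] [ 0.1076  0.9942  0.0019 -0.0045] 1.0
spot [188.3  16. ] [ 162    0   52   38 1595] [ 0.3329 -0.1729  0.044 ]
spot [ 44.9 115.4] [  21   92   48   48 1752] [ 0.3598 -0.2541  0.044 ]
spot [531.8 226.4] [ 510  207   44   40 1335] [ 0.4681 -0.0264  0.044 ]
spot [313.5 243.3] [293 227  41  31 888] [ 0.4527 -0.1413  0.044 ]
spot [114.6 395.6] [104 391  21   9 147] [ 0.5239 -0.2812  0.044 ]
```

View pics/w9.png

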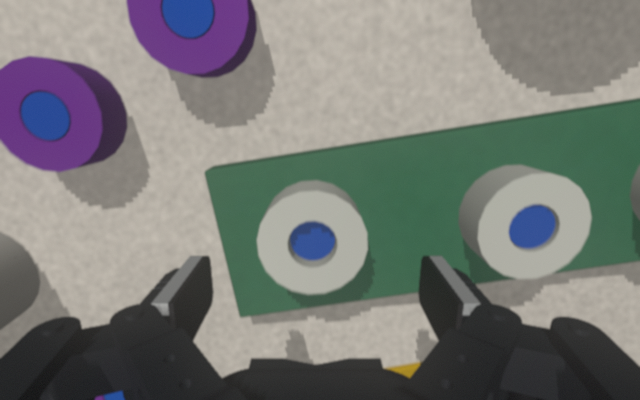

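The cushion at (313,243) is deeply dented and the middle one is not. It is centred between the fingers, so I descend.

```bash
python3 -m jog '{"travel":[[0,0,-20],[0,0,-20],[0,0,-15],[0,0,-5],[0,0,0]],"dr":[[0,0,0],[0,0,0],[0,0,0],[0,0,0],[0,0,0]],"jaw":[0,0,0,0,0]}' 40
python3 -m jog '{"travel":[[0,0,0],[0,0,0]],"dr":[[0,0,0],[0,0,0]],"jaw":[0,0]}' 40
```

```text
time: 18.05
eef_pos: [0.4534, -0.1408, 0.0195]
tcp_rot: [0.107, 0.994, -0.0, 0.0]
contact_force: [0.1, -0.1, -0.6]
opening: 1.001
time: 18.22
eef_pos: [0.4544, -0.1414, 0.0208]
tcp_rot: [0.107, 0.994, -0.001, 0.002]
contact_force: [-0.5, -0.3, 0.4]
opening: 0.998
```

```bash
python3 -m jog '{"travel":[[-1,0,-3],[0,0,-3],[0,0,0],[0,0,0],[0,0,0]],"dr":[[0,0,0],[0,0,0],[0,0,0],[0,0,0],[0,0,0]],"jaw":[0,0,255,255,255]}' 40
python3 -m jog '{"travel":[[0,0,0],[0,0,0],[0,0,0],[0,0,0]],"dr":[[0,0,0],[0,0,0],[0,0,0],[0,0,0]],"jaw":[255,255,255,255]}' 40
python3 -m jog '{"travel":[[0,0,8],[0,0,25],[0,0,30],[0,0,30],[0,0,0]],"dr":[[0,0,0],[0,0,0],[0,0,0],[0,0,0],[0,0,0]],"jaw":[255,255,255,255,255]}' 40
python3 look.py w10
```

```text
time: 18.63
eef_pos: [0.4519, -0.1407, 0.0133]
tcp_rot: [0.107, 0.994, 0.0, -0.0]
contact_force: [-1.3, 0.6, 4.1]
opening: 0.726
time: 18.97
eef_pos: [0.4519, -0.1407, 0.0133]
tcp_rot: [0.107, 0.994, -0.0, -0.0]
contact_force: [-2.2, 1.2, 5.6]
opening: 0.725
time: 19.38
eef_pos: [0.4556, -0.1426, 0.112]
tcp_rot: [0.107, 0.994, -0.002, 0.006]
contact_force: [1.2, -0.6, -0.5]
opening: 0.729
[ 0.4556 -0.1426  0.112 ] [ 1.2  -0.63 -0.47] [ 0.1072  0.9942 -0.0024  0.0056] 0.729
spot [213.3  13.7] [ 192    0   43   32 1143] [ 0.3321 -0.1734  0.044 ]
spot [91.8 98.5] [  72   79   40   40 1231] [ 0.3595 -0.2554  0.044 ]
spot [502.4 193.3] [484 176  37  35 991] [ 0.4675 -0.0266  0.044 ]
spot [317.9 296.6] [ 288  277   59   40 1749] [ 0.5149 -0.1547  0.044 ]
```

The cushion is lifted. I head for the tray, checking its centre with the top camera's two-view geometry and a wrist look on the way.

```bash
python3 -m jog '{"travel":[[38,-4,8],[38,-4,8],[38,-4,0],[38,-4,0],[36,-3,0]],"dr":[[0,0,0],[0,0,0],[0,0,0],[0,0,0],[0,0,0]],"jaw":[255,255,255,255,255]}' 40
python3 -m jog '{"travel":[[0,0,0],[0,0,0]],"dr":[[0,0,0],[0,0,0]],"jaw":[255,255]}' 40
python3 - <<'E'
from h import *
s=get_state();im=read_camera("wrist");t=read_camera("top")
print(s["eef_pos"],s["contact_force"])
w=im[100:400];tt=cv2.resize(t[70:170,330:430],(300,300),interpolation=2)
cv2.imwrite("pics/w11.png",cv2.cvtColor(np.hstack([w[:300,80:560],tt]),cv2.COLOR_RGB2BGR))
C=cam("wrist",s);h=hsv(im);H,S,V=[h[...,i].astype(int) for i in range(3)]
m=(abs(H-24)<6)&(S>180)&(V>40);ys,xs=np.nonzero(m);print(xs.min(),xs.max(),ys.min(),ys.max())
for p in((xs.min(),250),(xs.max(),250),((xs.min()+xs.max())/2,ys.min())):print(onz(C,p,.045))
E
```

```text
time: 19.85
eef_pos: [0.6405, -0.1593, 0.1193]
tcp_rot: [0.107, 0.994, 0.0, -0.001]
contact_force: [-0.3, -0.7, -1.3]
opening: 0.731
time: 20.02
eef_pos: [0.6396, -0.1591, 0.1182]
tcp_rot: [0.107, 0.994, 0.001, -0.002]
contact_force: [-0.4, 0.0, -1.8]
opening: 0.729
[ 0.63963719 -0.1590947   0.11820822] [-0.36538123  0.00183028 -1.8261189 ]
175 434 92 341
[ 0.64552793 -0.2574708   0.045     ]
[ 0.68252928 -0.08751187  0.045     ]
[ 0.56511591 -0.15013506  0.045     ]
```

View pics/w11.png

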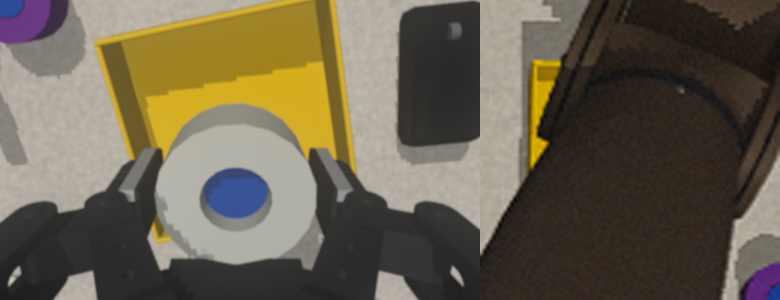

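```bash
python3 - <<'E'
from h import *
C=cam("wrist")
q=[onz(C,p,.045) for p in((177,142),(410,98),(237,341))];print(np.round(q,3),(q[1]+q[2])/2, np.linalg.norm(q[0]-q[1]),np.linalg.norm(q[0]-q[2]))
E
```

```text
[[ 0.576 -0.234  0.045]
 [ 0.58  -0.089  0.045]
 [ 0.723 -0.237  0.045]] [ 0.65149907 -0.16277931  0.045     ] 0.14487741921995057 0.14693227073152357
```

The tray centre is (0.651, -0.163), and its sides measure 145 and 147 mm against 150. I move there, lower and release.

```bash
python3 -m jog '{"travel":[[11,-4,-10],[0,0,-25],[0,0,-25],[0,0,-20],[0,0,-10]],"dr":[[0,0,0],[0,0,0],[0,0,0],[0,0,0],[0,0,0]],"jaw":[255,255,255,255,255]}' 40
python3 -m jog '{"travel":[[0,0,-5],[0,0,0],[0,0,0]],"dr":[[0,0,0],[0,0,0],[0,0,0]],"jaw":[255,255,255]}' 40
```

```text
time: 20.53
eef_pos: [0.6471, -0.1625, 0.0282]
tcp_rot: [0.108, 0.994, 0.001, -0.003]
contact_force: [-0.5, 0.3, -1.2]
opening: 0.73
time: 20.78
eef_pos: [0.6511, -0.1639, 0.028]
tcp_rot: [0.107, 0.994, -0.0, 0.001]
contact_force: [-0.1, -0.6, -1.0]
opening: 0.729
```

```bash
python3 -m jog '{"travel":[[0,0,-8],[0,0,-7],[0,0,-5],[0,0,0],[0,0,0]],"dr":[[0,0,0],[0,0,0],[0,0,0],[0,0,0],[0,0,0]],"jaw":[255,255,255,255,255]}' 40
python3 -m jog '{"travel":[[0,0,0],[0,0,0],[0,0,0],[0,0,0],[0,0,0]],"dr":[[0,0,0],[0,0,0],[0,0,0],[0,0,0],[0,0,0]],"jaw":[50,30,20,15,15]}' 40
python3 -m jog '{"travel":[[0,0,10],[0,0,25],[0,0,35],[0,0,35],[0,0,35]],"dr":[[0,0,0],[0,0,0],[0,0,0],[0,0,0],[0,0,0]],"jaw":[15,15,15,15,15]}' 40
python3 -m jog '{"travel":[[-20,0,30],[-20,0,30],[-20,0,10],[-20,0,0],[0,0,0]],"dr":[[0,0,0],[0,0,0],[0,0,0],[0,0,0],[0,0,0]],"jaw":[15,15,15,15,15]}' 40
python3 look.py w12
python3 - <<'E'
import cv2
from h import *
w=cv2.imread("pics/w12.png");s=cv2.cvtColor(read_camera("scene"),cv2.COLOR_RGB2BGR)
cv2.imwrite("pics/end.png",np.hstack([cv2.resize(w,(400,250),interpolation=3),s[130:380,180:580]]))
E
```

```text
time: 21.2
eef_pos: [0.6503, -0.1634, 0.0061]
tcp_rot: [0.107, 0.994, 0.0, -0.001]
contact_force: [0.2, -0.1, -1.9]
opening: 0.73
time: 21.62
eef_pos: [0.6511, -0.1637, 0.0073]
tcp_rot: [0.107, 0.994, -0.0, 0.0]
contact_force: [-0.4, 0.3, -0.7]
opening: 0.94
time: 22.03
eef_pos: [0.6506, -0.1635, 0.1489]
tcp_rot: [0.107, 0.994, -0.0, 0.0]
contact_force: [0.4, -0.5, -0.1]
opening: 0.941
time: 22.45
eef_pos: [0.569, -0.1636, 0.2193]
tcp_rot: [0.108, 0.994, -0.001, 0.001]
contact_force: [0.5, -0.1, -0.9]
opening: 0.943
[ 0.569  -0.1636  0.2193] [ 0.53 -0.1  -0.86] [ 1.075e-01  9.942e-01 -6.000e-04  9.000e-04] 0.943
spot [575.5   8.7] [563   0  28  21 481] [0.4758 0.0743 0.044 ]
spot [452.2  29.3] [439  15  28  30 660] [ 0.4696 -0.0261  0.044 ]
spot [182.4 170.7] [171 160  24  23 432] [ 0.5357 -0.2835  0.044 ]
```

View pics/end.png

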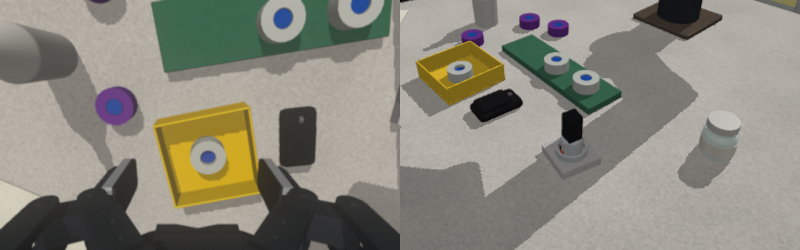

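The final picture shows the dented cushion flat in the middle of the tray and the gauge upright in its stand. The two sound cushions and the bystanders are in place, and the gripper is clear.

```bash
python3 -c "
from plant import *
print(sign_off())"
```

```text
the job is handed in; nothing more can be done
None
```

The soft cushion was the one at the -y end of the board. It is now in the yellow tray, the gauge is back in its stand, and I handed the job in at about 22.5 s.

- **Finding it:** I pressed all three.
  - **Middle cushion:** sound. It carried about 7 N of pin spring before the foot touched. I pressed it to about 10.5 N rather than 12.
  - **+y cushion:** sound. I stopped early at 4.3 N, since the core had already met the pin after about 2 mm, so its foot was never seated.
  - **-y cushion:** soft. The spot gave way at about 1 N until roughly 2 to 3 mm before foot contact. I then pressed it at about 14 N, with a peak near 16 N, for 0.33 s.
- **Parking the gauge:** it seated at the same tool height as when I picked it up (0.0648 m). The close-up showed it upright inside the collar after release.
- **Last checks:** the final pictures show the deeply dented cushion flat in the middle of the tray. The two sound cushions measured within about 4 mm of where they started, the mouse and jar look undisturbed, and the spray bottle was only partly in view. The gripper was clear of everything, at 0.22 m height.
- **What disagreed:** the fixed cameras put the stand about 5 mm off in y compared with the wrist camera. I used the wrist camera's position for the stand. For the cushions the views agreed to about 1 mm.

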